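# Blank off a sleeve coupler on the fitting test stand

### The job

Blank off the upright quick coupler on the test stand with the hexagon-headed plug from the rack: pull the coupler's spring sleeve back (down) by its black-gripped lever and turn it counter-clockwise seen from above so that it parks under the catch, then push the plug fully home in the coupler. Then swing the lever back clockwise so that the sleeve springs fully forward (up) and locks the plug. Leave the round-headed plug in the rack and do not disturb the dropper bottle and the dish.

Things in the scene. Friction and masses are not known exactly. Their poses are not given: they have to be found in the camera images.
- coupler_mouth (a point): Centre of the coupler's open mouth, 100 mm up, z up. Fixed grey stand round it, 130 x 110 x 22 mm. The lever points to this frame's -x at joint 0; a steel catch 82 mm high stands at +x, +y, up to 52 mm from the axis. Mouth 24 mm outside, 20.8 inside, narrowing to a 16.8 mm bore 3 mm down. Three jaws 12 to 20 mm down block the bore while the sleeve is forward and clear it when back.
- sleeve (a joint): Pull-back of the steel sleeve (33 mm diameter, 36 mm high, round the coupler, top 2 mm below the mouth), m: 0 = forward (up), 0.012 = fully back (down). A spring pushes it forward with 5 N at 0, 8 N at 0.012. Parked under the catch it rests at about 0.0085. It cannot go fully forward while a plug is only part-way in.
- lever (a joint): Turn of sleeve and lever about the coupler's upright axis, rad, counter-clockwise from above: 0 = stop, clear of the catch; 0.6 = stop, fully under it. An ear opposite the lever passes below the catch, so it turns beyond 0.1 only when pulled back over 0.0085 (pull it to the stop); let go at 0.3 or more it stays parked. Turned back below 0.1 it springs up.
- lever_grip (a point): Where to pinch the upright black grip at the lever's end: 51 mm from the coupler axis, 128 mm up when the sleeve is forward, 14 mm below the grip's top. The grip is 10 mm thick along this point's y (across the lever) and 14 mm along its x (towards the coupler axis), clear down to 45 mm below this point, where the lever arm is. Moves and turns with the sleeve.
- plug_head (a point): Centre of the hexagonal head of the brass plug to use: 22 mm across flats, head 41 mm high, top 18 mm above here (a flat faces this point's x, others every 60 degrees). Stands in one of the rack's two holes. A 26 mm collar has its underside 28 mm below here; a grooved 15 mm nose ends 63 mm below. Fully home the collar rests on the mouth, this point 28 mm above it. About 80 g.
- round_head (a point): Brass plug with a round 34 mm head and no groove, standing in the other hole of the rack: leave it. This point lies on its axis, 18 mm below the top.
- rack: Fixed grey block 60 x 160 mm, 45 mm high, with two holes 90 mm apart along its y; origin under its centre.
- dropper: Loose white dropper bottle, 27 mm diameter, 76 mm high, between the stand and the rack; a bystander. Origin under its centre.
- dish: Loose clear round dish, 48 mm diameter, 17 mm high, nearer the robot; a bystander. Origin under its centre.
Things that resemble listed ones, but are neither listed nor needed, are in the scene too. Leave any turquoise look-alike of the part that bears plug_head alone.

How it is judged:
On the way, in this order (a step that is already met when the one before it is completed fails the run):
1. the sleeve is pulled back and stays parked under the catch, let go by the fingers (value of joint sleeve above 0.007 m and value of joint lever above 0.25 rad and contact force between the fingers and stand below 0.2 N), for 0.2 s.
2. the plug is fully home in the coupler while the sleeve is still back (value of joint sleeve above 0.007 m and horizontal distance between plug_head and coupler_mouth below 0.004 m and z of plug_head in the frame of coupler_mouth below 0.031 m), for 0.2 s.
At the end, for the whole second after the job is handed in: Hex plug upright and home (within 4 mm of the coupler axis, collar within 3 mm of the mouth, tilt under 0.1 rad); sleeve forward within 2 mm, lever turn under 0.15 rad; round-headed plug within 20 mm, dropper bottle and dish within 30 mm of where they stood (value of joint sleeve below 0.002 m and value of joint lever below 0.15 rad and horizontal distance between plug_head and coupler_mouth below 0.004 m and z of plug_head in the frame of coupler_mouth between 0.024 and 0.031 m and angle between plug_head's own z axis and vertical below 0.1 rad and distance of round_head from where it was at the start of the episode below 0.02 m and distance of each of dropper, dish from where it was at the start of the episode below 0.03 m); the robot touches nothing.
It fails at once if the round-headed plug is taken or knocked from its place (moved over 20 mm) (distance of round_head from where it was at the start of the episode above 0.02 m).
It fails at once if the dropper bottle or the dish is disturbed (moved over 30 mm) (distance of any of dropper, dish from where it was at the start of the episode above 0.03 m).
It also fails if it takes over 61 s, if anything falls off the work surface, if the arm or the gripper's body presses on something with over 40 N, if the wrist force passes 120 N, or if a joint passes its speed limit or range.

### The arm

A 6-joint arm with a two-finger parallel gripper is mounted at the origin on a cart in front of the work surface, level with it; the furniture and walls round the work are solid. World frame = base frame: x ahead of the robot, y to its left, z up, the work surface at z = 0. Lengths are in m, angles in rad, forces in N, time in s.
With the tool pointing down it reaches from about 0.35 to 0.775 m from the base axis. Payload 7.3 kg.
Tool frame: the origin (TCP) lies midway between the tips of the shut fingers; the grasp point (between the pads) lies 19 mm behind it; z points along the fingers, y is the line along which they close (so a half turn about z gives the same grasp; the last joint's range is limited). The gripper opens to 92 mm and grips with 3 to 60 N. Pads are 19 mm wide; open, the fingers measure 130 mm over their backs; the gripper's body (75 mm by 190 mm) begins 47 mm behind the grasp point.
Start: joints at [-1.462, 0.342, 1.524, -0, 1.275, -0.146], TCP at [0.132, -0.508, 0.227] pointing down, gripper open.
Joint ranges: [-2.53, 2.53], [-0.77, 2.02], [0.04, 2.7], [-1, 4.14], [0.28, 2.66], [-3.11, 3.11]. Speed limits (rad/s): [2.57, 2.57, 3.14, 3.14, 3.14, 3.14].

### API

Orientations are given as a rotation vector (axis times angle).
In Python, from cell import sensors, vision, hand_in gives the robot as it stands. The module is installed in compiled form; this text tells all that it offers.
- The arm moves only by the tool step_arm, never from a script. Its argument "increments" is a list of rows, each an object with "travel": the shift along the tool's x, y, z in m, a list of three; "yaw": the turn about the tool's z in rad. In form: [{"travel": [dx, dy, dz], "yaw": yaw}, ...]. A call has 1 to 12 rows; each row is the pose to reach, as a shift and turn from the pose commanded when the call began, along the tool's axes at that moment; what a row does not reach only later rows make up. A row lasts 1/8 s, in which the tool goes at most 62.5 mm and 10.7 degrees, less where a joint would pass 70% of its speed; a pose out of reach is approached as far as the arm can. A call with a gripper value outside its range is refused whole. "gripper" is the gripper's target within -1 to 1 (fully open at 1, half-way at 0, shut at -1), set as the call begins (left out, the last holds). The fingers move at their own pace and stop on an object; "newtons" is the grip in N (left out, the last holds). Time passes only in rows, so rows that repeat a pose let the fingers close. It gives the time, the measured TCP pose, the force, the opening and the grip force at its end, in the units of the state.
- sensors.read_state(): the state, without advancing time (a new reading comes with each control period).
- vision.snapshot(name): name is "scene" or "top" or "wrist"; returns the picture (400x640x3 uint8, red, green, blue); there is no depth.
- vision.camera_info(name): a dict with "fx", "fy", "cx", "cy" (pixels), "R" (3x3) and "t" (3): a world point X has camera coordinates R X + t. Camera axes: x right, y down, z forward; pixel columns grow to the right and rows downward; lengths in m; the calibration is good to about 2 mm. A picture is of the moment at which its call begins: read the wrist's pose just before it. camera_info takes no time and is no camera call; for the wrist camera it gives the pose at the moment of the call.
- hand_in(): hands the job in; it is judged then, once.
The state is a dict: "clock": time; "q": joint angles; "joint_velocities": joint speeds; "joint_efforts": joint torques, N m; "position": TCP position; "tool_rot": TCP orientation; "force": force on the tool from outside, world axes, zero at the start; "torque": the same for the moment, N m; "gripper_width": finger opening in m; "grip_force": force on a finger pad.
Only numpy, scipy, OpenCV 4.12 (cv2) and the standard library are available. Lean on these libraries where they do the work, as an engineer would, in place of code of your own. Each camera call takes 0.05 s, during which the arm holds its last target. There are 200 camera calls.

## Working session

There is one attempt and no reset: what is moved stays moved. The work goes in short steps, Python scripts to look and compute and a tool call to move; the robot and the scene stay as the last step left them, time stands still between calls to the robot, and variables do not carry over. Pictures are saved under pics/ and viewed, at most 10 in all, crops included, and the job is handed in when it is done.

Besides the shell and the picture viewer there is one more tool, called after ">>>" by a JSON object that holds its "name" and its "arguments", one argument or row to a line. step_arm: Moves the arm, as the interface text tells. Its arguments: {"type":"object","properties":{"increments":{"type":"array"},"gripper":{"type":"number"},"newtons":{"type":"number"}},"required":["increments"]}

```bash
mkdir -p pics; python3 - <<'E'
from cell import sensors, vision
import cv2
s=sensors.read_state(); print(s)
for n in ("top","scene"):
    im=vision.snapshot(n); cv2.imwrite(f"pics/{n}0.png",im[:,:,::-1]); 
    print(n,vision.camera_info(n))
E
```

```text
{'clock': 0.0, 'q': array([-1.46201239e+00,  3.42737034e-01,  1.52502991e+00, -2.58933067e-05,
        1.27539081e+00, -1.45990483e-01]), 'joint_velocities': array([-0.00017301, -0.00018352, -0.00096635,  0.0005164 , -0.00163817,
        0.0006749 ]), 'joint_efforts': array([ 1.71470623e-03, -4.31238556e+01, -2.44221443e+01,  7.20063108e-02,
        5.60368190e-02, -1.16550486e-04]), 'position': array([ 0.13228767, -0.50763402,  0.22603304]), 'tool_rot': array([-3.11458289e+00, -3.98930146e-01, -6.83385198e-06]), 'force': array([0.11981655, 0.26679871, 0.19793805]), 'torque': array([-0.0075518 , -0.0341915 , -0.00588349]), 'grip_force': 0.0, 'gripper_width': 0.09208056764375591}
top {'fx': 392.91143252712175, 'fy': 392.91143252712175, 'cx': 319.40388570011356, 'cy': 201.67592692766436, 'R': array([[ 0.00545706, -0.99997664, -0.00411624],
       [-0.9929204 , -0.00493003, -0.11867932],
       [ 0.11865625,  0.00473474, -0.9929241 ]]), 't': array([-0.10066256,  0.53289089,  0.90470491])}
scene {'fx': 455.66309163679574, 'fy': 455.66309163679574, 'cx': 319.1420673573397, 'cy': 198.91269235501906, 'R': array([[-0.62784937, -0.77820281, -0.01433692],
       [-0.46303852,  0.38825581, -0.79677648],
       [ 0.62562009, -0.49361706, -0.60410405]]), 't': array([0.25149703, 0.37257604, 0.6601652 ])}
```

View pics/top0.png

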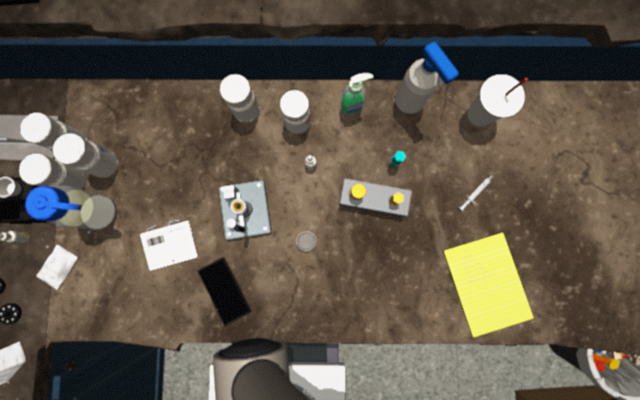

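View pics/scene0.png

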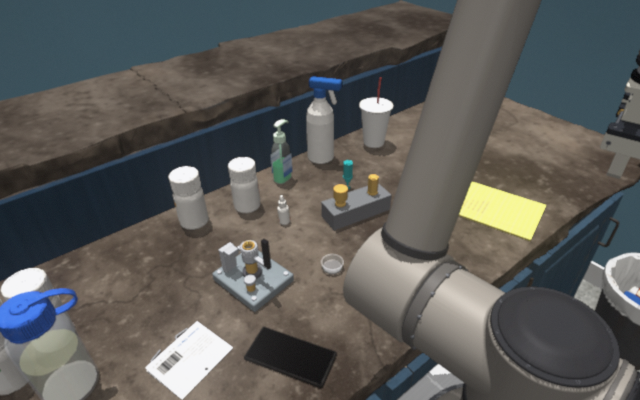

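The top view shows the stand at about (245,210), the rack at (376,197) with the round head at (358,190) and the smaller hex head at (398,199), the dropper at (310,161) and the dish at (306,241). In the scene view the black grip is at (266,253), the catch at (230,262) and the hex head at (373,184).

```bash
cat > h.py <<'E'
import numpy as np, cv2
from cell import sensors, vision
def ray(n,u,v,I=None):
    I=I or vision.camera_info(n); R=I["R"];t=I["t"]
    d=R.T@np.array([(u-I["cx"])/I["fx"],(v-I["cy"])/I["fy"],1]); return -R.T@t,d
def plane(n,u,v,z,I=None):
    c,d=ray(n,u,v,I); return c+d*(z-c[2])/d[2]
def proj(X,I):
    p=I["R"]@np.array(X)+I["t"]; return p[0]/p[2]*I["fx"]+I["cx"],p[1]/p[2]*I["fy"]+I["cy"]
E
python3 - <<'E'
from h import *
t=cv2.imread("pics/top0.png");s=cv2.imread("pics/scene0.png")
a=cv2.resize(t[175:245,210:280],(400,400),interpolation=cv2.INTER_CUBIC)
b=cv2.resize(t[170:225,335:415],(400,275),interpolation=cv2.INTER_CUBIC)
c=cv2.resize(s[225:310,205:300],(400,358),interpolation=cv2.INTER_CUBIC)
o=np.zeros((600,800,3),np.uint8)
o[:400,:400]=a;o[:275,400:]=b;o[:0]=0
o[275+0:600,400:]=c[:325]
cv2.imwrite("pics/crop0.png",o)
hsv=cv2.cvtColor(t,cv2.COLOR_BGR2HSV)
m=cv2.inRange(hsv,(18,130,120),(32,255,255));m[:, :330]=0;m[:,420:]=0
n,l,st,ce=cv2.connectedComponentsWithStats(m)
for i in range(1,n):
    if st[i,4]>20: print(st[i],ce[i],plane("top",*ce[i],.086))
g=cv2.inRange(hsv,(80,10,90),(120,110,200))
for nm,box in(("stand",(210,170,285,250)),("rack",(335,170,420,225))):
    x0,y0,x1,y1=box; mm=np.zeros_like(g); mm[y0:y1,x0:x1]=g[y0:y1,x0:x1]
    cs,_=cv2.findContours(mm,0,2); c=max(cs,key=cv2.contourArea); r=cv2.minAreaRect(c); print(nm,r)
    z=.022 if nm=="stand" else .045
    P=[plane("top",*p,z) for p in cv2.boxPoints(r)]; print(np.round(P,4),np.mean(P,0),np.linalg.norm(P[0]-P[1]),np.linalg.norm(P[1]-P[2]))
E
```

```text
[351 184  15  15 172] [357.83139535 190.9127907 ] [ 0.55171281 -0.18445771  0.086     ]
[393 194  10  11  81] [397.41975309 198.2962963 ] [ 0.53540416 -0.27314022  0.086     ]
stand ((244.4099578857422, 209.8699951171875), (53.88154220581055, 45.53767776489258), 81.8698959350586)
[[0.5705 0.1477 0.022 ]
 [0.5868 0.0389 0.022 ]
 [0.4579 0.0178 0.022 ]
 [0.4421 0.1249 0.022 ]] [0.5143502  0.08232245 0.022     ] 0.11006760230750534 0.1306135154191311
rack ((390.0, 206.0), (0.0, 0.0), 0.0)
[[ 0.5224 -0.2634  0.045 ]
 [ 0.5224 -0.2634  0.045 ]
 [ 0.5224 -0.2634  0.045 ]
 [ 0.5224 -0.2634  0.045 ]] [ 0.5224144  -0.26344071  0.045     ] 0.0 0.0
```

View pics/crop0.png

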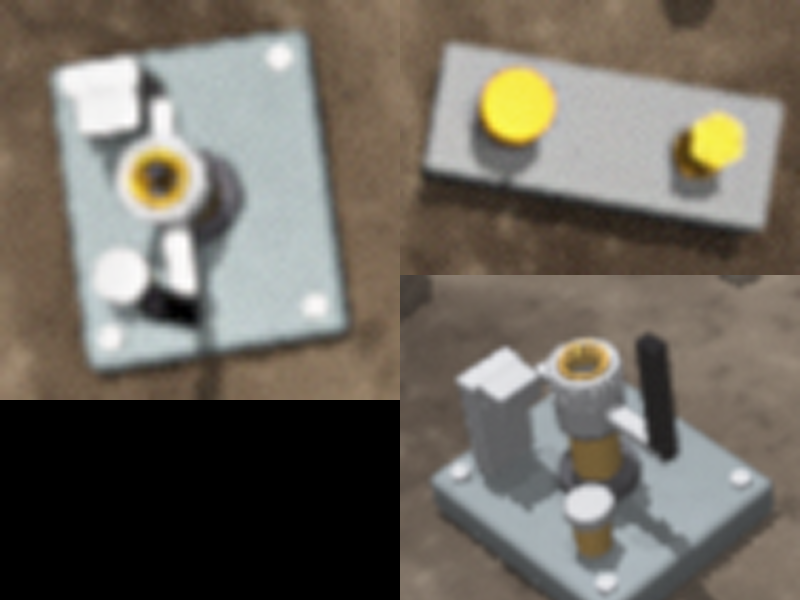

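The crop shows the mouth centre at about (158,178) in its top-left panel, the lever and black grip towards the robot, and a decoy stub to the left of the lever. The hex head is at (716,141), and the grip top in the scene panel is at (652,340).

```bash
python3 - <<'E'
from h import *
I=vision.camera_info("top")
m=plane("top",237.65,206.15,.1);print("mouth",m)
yaw=.176; ex=np.array([np.cos(yaw),np.sin(yaw),0]); print("grip pred",m-ex*.051)
print("grip scene z.142",plane("scene",264.9,240.4,.142))
print("catch etc; dropper",plane("top",310,161,.05),"dish",plane("top",306,241,.01))
print("mouth scene",plane("scene",205+(586-400)/4.21,225+(362-275)/4.21,.1))
w=vision.camera_info("wrist"); print(w); s=sensors.read_state(); 
R=cv2.Rodrigues(s["tool_rot"])[0]; print(R.round(4)); print("cam in tool",R.T@(-w["R"].T@w["t"]-s["position"]), (w["R"]@R).round(3))
for T in([.49,-.23,.23],[.46,.06,.23]): print(R.T@(np.array(T)-s["position"]))
E
```

```text
mouth [0.51438923 0.08209927 0.1       ]
grip pred [0.46417708 0.07316954 0.1       ]
grip scene z.142 [0.46085738 0.07504315 0.142     ]
catch etc; dropper [ 0.62796992 -0.07520356  0.05      ] dish [ 0.4403961  -0.06600538  0.01      ]
mouth scene [0.50866458 0.08389327 0.1       ]
{'fx': 346.3262992312507, 'fy': 346.3262992312507, 'cx': 320.45878807886766, 'cy': 196.26392542817652, 'R': array([[ 0.25201165, -0.96772331, -0.00131058],
       [-0.93525237, -0.2439031 ,  0.25654294],
       [-0.24858224, -0.06342609, -0.96653195]]), 't': array([-0.52394799, -0.03272897,  0.38853549])}
[[ 9.677e-01  2.521e-01 -2.000e-04]
 [ 2.521e-01 -9.677e-01  1.400e-03]
 [ 2.000e-04 -1.400e-03 -1.000e+00]]
cam in tool [ 0.06797313 -0.00040074 -0.15711056] [[-0.     1.    -0.   ]
 [-0.966 -0.    -0.257]
 [-0.257  0.     0.966]]
[ 0.41613796 -0.17855768 -0.00356641]
[ 0.46020837 -0.46675491 -0.00316655]
```

>>> {"name": "step_arm", "arguments": {
  "increments": [
    {"travel":[0.06,-0.025,-0.01],"yaw":0.0},
    {"travel":[0.115,-0.05,-0.02],"yaw":0.0},
    {"travel":[0.17,-0.075,-0.02],"yaw":0.03},
    {"travel":[0.225,-0.1,-0.02],"yaw":0.06},
    {"travel":[0.28,-0.125,-0.02],"yaw":0.079},
    {"travel":[0.33,-0.145,-0.02],"yaw":0.079},
    {"travel":[0.38,-0.165,-0.02],"yaw":0.079},
    {"travel":[0.416,-0.179,-0.02],"yaw":0.079},
    {"travel":[0.416,-0.179,-0.02],"yaw":0.079},
    {"travel":[0.416,-0.179,-0.02],"yaw":0.079}
  ]
}}

```text
clock: 1.35
position: [0.4892, -0.2301, 0.2463]
tool_rot: [-3.129, -0.276, 0.002]
force: [-0.7, -0.2, 0.2]
gripper_width: 0.092
grip_force: 0.0
```

```bash
python3 - <<'E'
from h import *
s=sensors.read_state(); I=vision.camera_info("wrist"); im=vision.snapshot("wrist")[:,:,::-1].copy(); cv2.imwrite("pics/w1.png",im)
print(s["clock"],s["position"],s["joint_velocities"].round(3))
hsv=cv2.cvtColor(im,cv2.COLOR_BGR2HSV); m=cv2.inRange(hsv,(16,120,80),(34,255,255))
n,l,st,ce=cv2.connectedComponentsWithStats(m)
for i in range(1,n):
    if st[i,4]>150: print(st[i],ce[i],plane("wrist",*ce[i],.104,I))
R=cv2.Rodrigues(s["tool_rot"])[0]; print(R.round(4)); print(R.T@(np.array([.4633,.073,.22])-s["position"]))
E
```

```text
1.35 [ 0.48919568 -0.23012963  0.24626973] [-0.021 -0.008  0.004  0.003 -0.002  0.003]
[  9  81  28  25 481] [23.41164241 93.1975052 ] [0.52150103 0.02607618 0.104     ]
[ 264   85   38   39 1176] [282.33503401 103.72704082] [ 0.550739   -0.18648285  0.104     ]
[  0 115  18  17 211] [  9.37440758 122.32227488] [0.49522894 0.03878841 0.104     ]
[358 124  32  30 701] [373.2596291  137.95720399] [ 0.53635615 -0.26728078  0.104     ]
[ 109  248   35   62 1033] [122.25943853 278.19167473] [ 0.36469251 -0.05965492  0.104     ]
[ 497  248   36   62 1074] [518.47113594 278.52607076] [ 0.43065937 -0.43221147  0.104     ]
[ 304  320  336   11 2544] [495.31525157 326.28577044] [ 0.37633553 -0.42635434  0.104     ]
[[ 9.845e-01  1.751e-01 -1.300e-03]
 [ 1.751e-01 -9.845e-01  2.000e-04]
 [-1.200e-03 -4.000e-04 -1.000e+00]]
[ 0.02762406 -0.30296918  0.02635987]
```

View pics/w1.png

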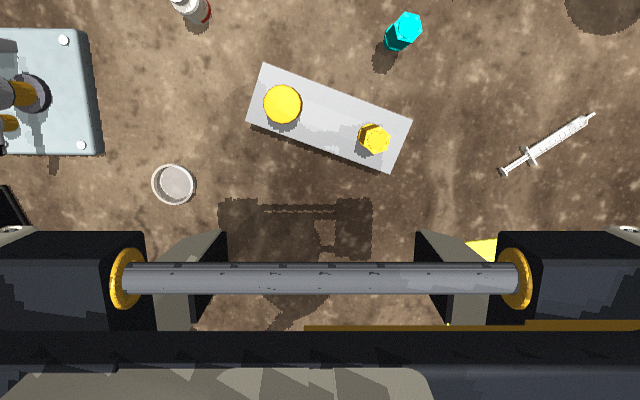

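The wrist view shows the round head at (282,104), the hex head top at (376,138), the dish at (173,184) and the stand at the left edge. Next I hover over the lever grip.

>>> {"name": "step_arm", "arguments": {
  "increments": [
    {"travel":[0.005,-0.055,0],"yaw":0},
    {"travel":[0.01,-0.115,0],"yaw":0},
    {"travel":[0.015,-0.175,0],"yaw":0},
    {"travel":[0.02,-0.235,0],"yaw":0},
    {"travel":[0.025,-0.28,0],"yaw":0},
    {"travel":[0.0276,-0.303,0],"yaw":0},
    {"travel":[0.0276,-0.303,0],"yaw":0},
    {"travel":[0.0276,-0.303,0],"yaw":0}
  ],
  "gripper": -0.3
}}

```text
clock: 2.4
position: [0.464, 0.0719, 0.2468]
tool_rot: [3.129, 0.274, 0.0]
force: [-0.9, -1.1, 1.1]
gripper_width: 0.0326
grip_force: 0.0
```

```bash
python3 - <<'E'
from h import *
s=sensors.read_state(); I=vision.camera_info("wrist"); im=vision.snapshot("wrist")[:,:,::-1].copy()
print(s["clock"],s["position"],s["gripper_width"])
x0,y0=proj([.5144,.0822,.1],I);print("mouth px",x0,y0,"grip px",proj([.4633,.073,.142],I))
c=cv2.resize(im[60:260,200:460],(780,600),interpolation=cv2.INTER_CUBIC); cv2.imwrite("pics/w2.png",c)
E
```

```text
2.4 [0.46395954 0.07189603 0.24677239] 0.03264285385270273
mouth px 319.0956918658242 124.10409746352938 grip px (np.float64(319.23749077229763), np.float64(194.84264861621224))
```

View pics/w2.png

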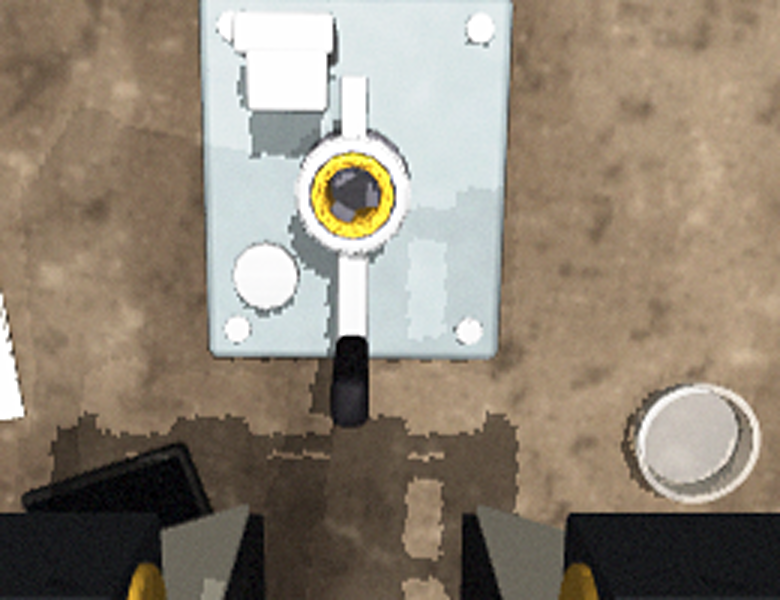

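The view is centred on the coupler: the mouth ring is at crop (352,195), i.e. px (317.3,125), and the grip top at crop (350,404), i.e. px (316.7,194.7). The lever is at joint 0, and the stub stands left of it.

```bash
python3 - <<'E'
from h import *
s=sensors.read_state(); I=vision.camera_info("wrist"); im=vision.snapshot("wrist")[:,:,::-1].copy()
hsv=cv2.cvtColor(im,cv2.COLOR_BGR2HSV); m=cv2.inRange(hsv,(16,100,80),(34,255,255)); m[:,:290]=0;m[:,350:]=0;m[160:]=0
c=max(cv2.findContours(m,0,2)[0],key=cv2.contourArea); e=cv2.fitEllipse(cv2.convexHull(c)); print(e); M=plane("wrist",*e[0],.1,I); print("mouth",M)
d=(im.max(2)<60).astype(np.uint8); d[:,:300]=0;d[:,335:]=0;d[:165]=0;d[210:]=0
n,l,st,ce=cv2.connectedComponentsWithStats(d); i=1+st[1:,4].argmax(); print(st[i],ce[i])
cx=st[i,0]+st[i,2]/2-.5; G=plane("wrist",cx,194.7,.142,I); print("grip",G, np.linalg.norm((M-G)[:2]), np.arctan2(*(M-G)[[1,0]]))
R=cv2.Rodrigues(s["tool_rot"])[0]; ex=np.array([np.cos(.176),np.sin(.176),0])
for P in (G,M-.051*ex): P=P.copy();P[2]=.109; print(R.T@(P-s["position"]))
E
```

```text
((316.8019714355469, 124.72042083740234), (27.348125457763672, 28.23806381225586), 178.6634521484375)
mouth [0.51361947 0.08394468 0.1       ]
[310 172  13  31 361] [316.21883657 187.51523546]
grip [0.46305467 0.07542378 0.142     ] 0.05127772204712868 0.16694608219897492
[-0.00033585 -0.00380402  0.13772764]
[-5.92879172e-05 -3.34032848e-03  1.37727848e-01]
```

>>> {"name": "step_arm", "arguments": {
  "increments": [
    {"travel":[0,-0.0035,0.03],"yaw":0},
    {"travel":[0,-0.0035,0.075],"yaw":0},
    {"travel":[0,-0.0035,0.115],"yaw":0},
    {"travel":[0,-0.0035,0.1375],"yaw":0},
    {"travel":[0,-0.0035,0.1375],"yaw":0},
    {"travel":[0,-0.0035,0.1375],"yaw":0}
  ]
}}

```text
clock: 3.25
position: [0.4642, 0.076, 0.1101]
tool_rot: [3.129, 0.274, 0.002]
force: [-0.3, 0.3, 0.1]
gripper_width: 0.0322
grip_force: 0.0
```

>>> {"name": "step_arm", "arguments": {
  "increments": [
    {"travel":[0,0,0],"yaw":0},
    {"travel":[0,0,0],"yaw":0},
    {"travel":[0,0,0],"yaw":0},
    {"travel":[0,0,0],"yaw":0}
  ],
  "gripper": -1,
  "newtons": 45
}}

```text
clock: 3.75
position: [0.4638, 0.0757, 0.1098]
tool_rot: [3.128, 0.276, 0.002]
force: [-0.7, -5.2, 3.9]
gripper_width: 0.01
grip_force: 45.0
```

Gripped at 10 mm. Now pull down, slightly past the stop.

>>> {"name": "step_arm", "arguments": {
  "increments": [
    {"travel":[0,0,0.003],"yaw":0},
    {"travel":[0,0,0.007],"yaw":0},
    {"travel":[0,0,0.011],"yaw":0},
    {"travel":[0,0,0.0125],"yaw":0},
    {"travel":[0,0,0.0125],"yaw":0}
  ]
}}

```text
clock: 4.38
position: [0.4638, 0.0757, 0.0977]
tool_rot: [3.128, 0.276, 0.002]
force: [-3.4, -5.3, 8.2]
gripper_width: 0.0098
grip_force: 45.0
```

>>> {"name": "step_arm", "arguments": {
  "increments": [
    {"travel":[0.0003,0.0051,0.013],"yaw":-0.1},
    {"travel":[0.001,0.0101,0.013],"yaw":-0.2},
    {"travel":[0.0023,0.0151,0.013],"yaw":-0.3},
    {"travel":[0.004,0.0199,0.013],"yaw":-0.4},
    {"travel":[0.0062,0.0245,0.013],"yaw":-0.5},
    {"travel":[0.0081,0.0275,0.013],"yaw":-0.57},
    {"travel":[0.0081,0.0275,0.013],"yaw":-0.57}
  ]
}}

```text
clock: 5.25
position: [0.4773, 0.0496, 0.0874]
tool_rot: [2.921, 1.146, 0.005]
force: [-9.0, -6.6, 34.2]
gripper_width: 0.0097
grip_force: 45.0
```

I stacked the offset by mistake, so the fingers slid about 10 mm down the grip. That does no harm. Relax the load, then release.

>>> {"name": "step_arm", "arguments": {
  "increments": [
    {"travel":[0,0,-0.011],"yaw":0},
    {"travel":[0,0,-0.011],"yaw":0}
  ]
}}

```text
clock: 5.5
position: [0.4785, 0.0514, 0.0953]
tool_rot: [2.925, 1.143, 0.009]
force: [6.0, 1.8, -3.9]
gripper_width: 0.01
grip_force: 45.0
```

>>> {"name": "step_arm", "arguments": {
  "increments": [
    {"travel":[0,0,-0.011],"yaw":0},
    {"travel":[0,0,-0.011],"yaw":0},
    {"travel":[0,0,-0.011],"yaw":0}
  ],
  "gripper": -0.3
}}

```text
clock: 5.88
position: [0.476, 0.0509, 0.1058]
tool_rot: [2.926, 1.145, -0.0]
force: [0.4, -0.2, -0.3]
gripper_width: 0.0312
grip_force: 0.0
```

>>> {"name": "step_arm", "arguments": {
  "increments": [
    {"travel":[0,0,-0.04],"yaw":0},
    {"travel":[0,0,-0.09],"yaw":0},
    {"travel":[0,0,-0.15],"yaw":0},
    {"travel":[0,0,-0.15],"yaw":0}
  ]
}}

```text
clock: 6.38
position: [0.4782, 0.0509, 0.26]
tool_rot: [2.922, 1.143, 0.013]
force: [0.5, 0.6, 0.2]
gripper_width: 0.0321
grip_force: 0.0
```

```bash
python3 - <<'E'
from h import *
s=sensors.read_state(); I=vision.camera_info("wrist"); im=vision.snapshot("wrist")[:,:,::-1].copy()
print(s["clock"],s["position"],s["gripper_width"])
print(proj([.5137,.0838,.1],I))
c=cv2.resize(im[60:260,200:460],(780,600),interpolation=cv2.INTER_CUBIC); cv2.imwrite("pics/w3.png",c)
R=cv2.Rodrigues(s["tool_rot"])[0]; print(R.round(3), R.T@(np.array([.49,-.265,.246])-s["position"]))
E
```

```text
6.375 [0.4782276  0.05089555 0.25996535] 0.032097952168999695
(np.float64(319.9712355831518), np.float64(128.26059907395626))
[[ 0.734  0.679  0.009]
 [ 0.679 -0.734 -0.001]
 [ 0.006  0.007 -1.   ]] [-0.20581593  0.23991716  0.01425394]
```

View pics/w3.png

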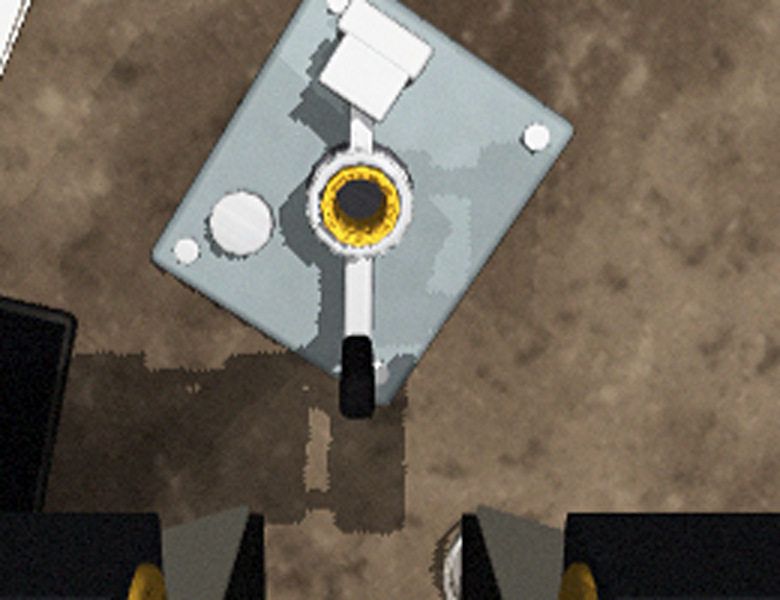

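The sleeve is parked: the ear is under the catch, the jaws are clear of the bore, and the mouth at crop (361,203) is within 1 px of the prediction. Next is the hex plug.

```bash
python3 - <<'E'
from h import *
s=sensors.read_state(); R=cv2.Rodrigues(s["tool_rot"])[0]
print(R.T@(np.array([.5365,-.271,.215])-s["position"]), s["q"].round(2))
E
```

```text
[-0.17473091  0.27682489  0.04257385] [-0.05  0.23  1.59 -0.    1.31  0.77]
```

>>> {"name": "step_arm", "arguments": {
  "increments": [
    {"travel":[-0.03,0.046,0.0],"yaw":0.15},
    {"travel":[-0.06,0.094,0.0],"yaw":0.3},
    {"travel":[-0.09,0.142,0.01],"yaw":0.45},
    {"travel":[-0.12,0.19,0.02],"yaw":0.57},
    {"travel":[-0.15,0.238,0.03],"yaw":0.57},
    {"travel":[-0.175,0.277,0.04],"yaw":0.57},
    {"travel":[-0.175,0.277,0.04],"yaw":0.57},
    {"travel":[-0.175,0.277,0.04],"yaw":0.57},
    {"travel":[-0.175,0.277,0.04],"yaw":0.57}
  ],
  "gripper": 0
}}

```text
clock: 7.55
position: [0.5355, -0.2698, 0.2157]
tool_rot: [-3.129, -0.278, 0.001]
force: [0.1, -0.6, 0.1]
gripper_width: 0.0459
grip_force: 0.0
```

```bash
python3 - <<'E'
from h import *
s=sensors.read_state(); I=vision.camera_info("wrist"); im=vision.snapshot("wrist")[:,:,::-1].copy(); cv2.imwrite("pics/w4full.png",im)
print(s["clock"],s["position"],s["gripper_width"],s["tool_rot"])
print(proj([.5365,-.271,.091],I))
c=cv2.resize(im[130:250,240:400],(800,600),interpolation=cv2.INTER_CUBIC); cv2.imwrite("pics/w4.png",c)
np.save("s4.npy",{"I":I,"s":s},allow_pickle=True)
E
```

```text
7.55 [ 0.53552207 -0.26983884  0.21565632] 0.045921578377877616 [-3.12879811e+00 -2.78025322e-01  5.34168627e-04]
(np.float64(322.49452489893457), np.float64(187.3613756989698))
```

View pics/w4.png

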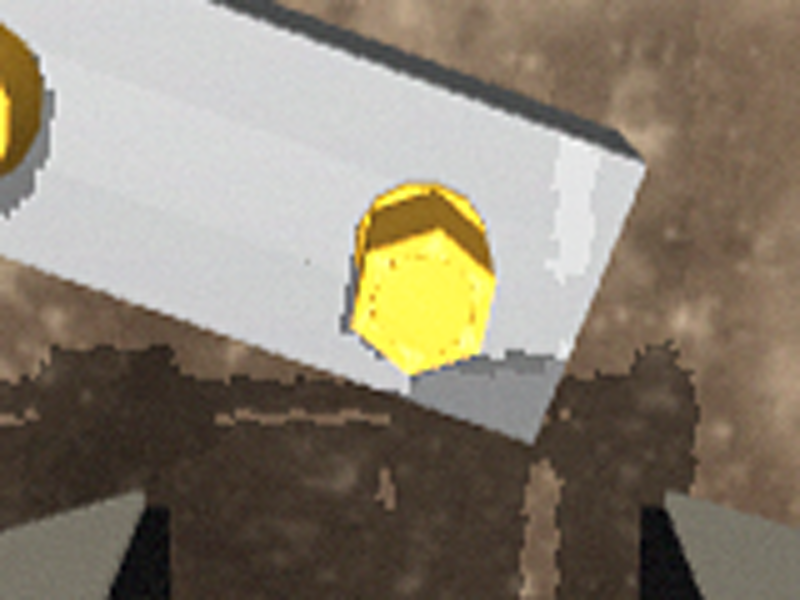

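The hex top face has vertices at crop (438,230), (495,273), (483,357), (413,375), (352,325) and (366,252), centre about (424.5,302).

```bash
python3 - <<'E'
from h import *
D=np.load("s4.npy",allow_pickle=True).item(); I=D["I"]; s=sensors.read_state()
V=np.array([(438,230),(495,273),(483,357),(413,375),(352,325),(366,252)])/5+[240,130]
P=np.array([plane("wrist",*v,.091,I) for v in V]); C=P.mean(0); r=P-C
print("centre",C,"radii",np.linalg.norm(r,axis=1).round(4)); a=np.arctan2(r[:,1],r[:,0]); a6=np.angle(np.exp(6j*a).mean())/6; print("vertex angle mod60",np.degrees(a6))
R=cv2.Rodrigues(s["tool_rot"])[0]; C[2]=.056; print(R.T@(C-s["position"]), "tool x yaw deg",np.degrees(np.arctan2(R[1,0],R[0,0])))
E
```

```text
centre [ 0.5342053 -0.2734657  0.091    ] radii [0.0126 0.0128 0.0137 0.0128 0.0128 0.013 ]
vertex angle mod60 -0.32043372716240826
[-0.00204939  0.00321994  0.15996286] tool x yaw deg 10.164753784129598
```

>>> {"name": "step_arm", "arguments": {
  "increments": [
    {"travel":[-0.002,0.0032,0.03],"yaw":0.1},
    {"travel":[-0.002,0.0032,0.07],"yaw":0.183},
    {"travel":[-0.002,0.0032,0.11],"yaw":0.183},
    {"travel":[-0.002,0.0032,0.14],"yaw":0.183},
    {"travel":[-0.002,0.0032,0.158],"yaw":0.183},
    {"travel":[-0.002,0.0032,0.158],"yaw":0.183},
    {"travel":[-0.002,0.0032,0.158],"yaw":0.183}
  ]
}}

```text
clock: 8.48
position: [0.5349, -0.2747, 0.059]
tool_rot: [3.14, -0.01, 0.002]
force: [0.3, -1.0, 0.4]
gripper_width: 0.0459
grip_force: 0.0
```

>>> {"name": "step_arm", "arguments": {
  "increments": [
    {"travel":[0,0,0],"yaw":0},
    {"travel":[0,0,0],"yaw":0},
    {"travel":[0,0,0],"yaw":0},
    {"travel":[0,0,0],"yaw":0}
  ],
  "gripper": -1,
  "newtons": 35
}}

```text
clock: 8.98
position: [0.5343, -0.2748, 0.0582]
tool_rot: [3.141, -0.012, 0.001]
force: [-1.0, 1.2, 3.5]
gripper_width: 0.0217
grip_force: 35.0
```

>>> {"name": "step_arm", "arguments": {
  "increments": [
    {"travel":[0,0,-0.02],"yaw":0},
    {"travel":[0,0,-0.06],"yaw":0},
    {"travel":[0,0,-0.11],"yaw":0},
    {"travel":[-0.001,-0.03,-0.15],"yaw":0},
    {"travel":[-0.004,-0.08,-0.157],"yaw":0},
    {"travel":[-0.008,-0.135,-0.157],"yaw":0},
    {"travel":[-0.012,-0.19,-0.157],"yaw":0},
    {"travel":[-0.016,-0.245,-0.157],"yaw":0},
    {"travel":[-0.02,-0.295,-0.157],"yaw":0},
    {"travel":[-0.022,-0.335,-0.157],"yaw":0},
    {"travel":[-0.0233,-0.3584,-0.157],"yaw":0},
    {"travel":[-0.0233,-0.3584,-0.157],"yaw":0}
  ]
}}

```text
clock: 10.48
position: [0.5131, 0.0851, 0.2145]
tool_rot: [3.141, -0.007, -0.001]
force: [-0.0, -0.9, -1.2]
gripper_width: 0.0218
grip_force: 35.0
```

>>> {"name": "step_arm", "arguments": {
  "increments": [
    {"travel":[0,0,0],"yaw":0},
    {"travel":[0,0,0],"yaw":0},
    {"travel":[0,0,0],"yaw":0}
  ]
}}

```text
clock: 10.85
position: [0.5135, 0.083, 0.2147]
tool_rot: [3.141, -0.013, -0.0]
force: [0.0, -0.1, -0.6]
gripper_width: 0.0219
grip_force: 35.0
```

```bash
python3 - <<'E'
from h import *
s=sensors.read_state(); I=vision.camera_info("wrist"); w=vision.snapshot("wrist")[:,:,::-1].copy(); sc=vision.snapshot("scene")[:,:,::-1]
print(s["clock"],s["position"],s["gripper_width"],s["tool_rot"])
o=np.zeros((500,800,3),np.uint8)
o[:400,:400]=cv2.resize(w[80:280,220:420],(400,400),interpolation=cv2.INTER_CUBIC)
o[:500,400:]=cv2.resize(sc[180:305,200:300],(400,500),interpolation=cv2.INTER_CUBIC)
cv2.imwrite("pics/w5.png",o)
p=s["position"]; It=vision.camera_info("scene")
for nm,J in(("w",I),("s",It)): print(nm,"mouth",proj([.5137,.0838,.1],J),"head top",proj([p[0],p[1],p[2]+.033],J),"nose",proj([p[0],p[1],p[2]-.048],J))
E
```

```text
10.85 [0.51354785 0.08297514 0.21466059] 0.021850605801240243 [ 3.14134139e+00 -1.32690888e-02 -4.54602008e-05]
w mouth (np.float64(319.60128078576), np.float64(190.97154462184062)) head top (np.float64(320.86424266456766), np.float64(281.4141011413606)) nose (np.float64(320.69230967768567), np.float64(217.10417485105086))
s mouth (np.float64(247.8348523505627), np.float64(244.26885895057057)) head top (np.float64(239.02550502423645), np.float64(181.43761732158572)) nose (np.float64(244.3236562605746), np.float64(217.4731375394522))
```

View pics/w5.png

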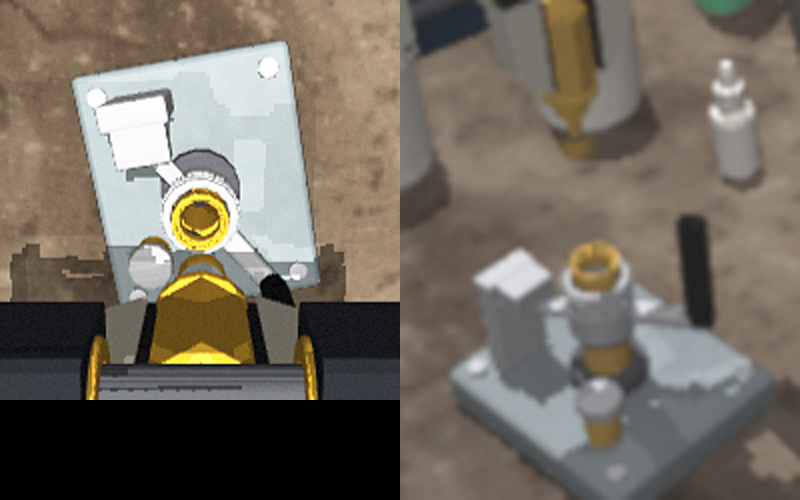

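The ring centre is at panel (201,218) and the plug nose is aligned with it in column (about 202). In the scene panel the plug hangs straight above the coupler. Descending.

>>> {"name": "step_arm", "arguments": {
  "increments": [
    {"travel":[0.0006,-0.0003,0.03],"yaw":0},
    {"travel":[0.0006,-0.0003,0.05],"yaw":0},
    {"travel":[0.0006,-0.0003,0.06],"yaw":0},
    {"travel":[0.0006,-0.0003,0.067],"yaw":0},
    {"travel":[0.0006,-0.0003,0.072],"yaw":0},
    {"travel":[0.0006,-0.0003,0.076],"yaw":0},
    {"travel":[0.0006,-0.0003,0.08],"yaw":0}
  ]
}}

```text
clock: 11.82
position: [0.5142, 0.0841, 0.1348]
tool_rot: [3.141, -0.011, 0.001]
force: [-0.4, 0.3, -0.6]
gripper_width: 0.0216
grip_force: 35.0
```

No force, and the nose is already in the bore 13 mm down. Continuing.

>>> {"name": "step_arm", "arguments": {
  "increments": [
    {"travel":[0,0,0.005],"yaw":0},
    {"travel":[0,0,0.01],"yaw":0},
    {"travel":[0,0,0.015],"yaw":0},
    {"travel":[0,0,0.019],"yaw":0},
    {"travel":[0,0,0.022],"yaw":0},
    {"travel":[0,0,0.022],"yaw":0}
  ]
}}

```text
clock: 12.58
position: [0.514, 0.0841, 0.1131]
tool_rot: [3.141, -0.011, 0.0]
force: [-2.2, -0.1, 4.0]
gripper_width: 0.0218
grip_force: 35.0
```

>>> {"name": "step_arm", "arguments": {
  "increments": [
    {"travel":[0,0,0.001],"yaw":0},
    {"travel":[0,0,0.002],"yaw":0},
    {"travel":[0,0,0.002],"yaw":0},
    {"travel":[0,0,0.002],"yaw":0}
  ]
}}

```text
clock: 13.08
position: [0.5142, 0.0841, 0.1129]
tool_rot: [3.141, -0.011, 0.003]
force: [-7.2, -0.3, 19.8]
gripper_width: 0.0215
grip_force: 35.0
```

Seated at z 0.113 as predicted, with 20 N. Release and rise.

>>> {"name": "step_arm", "arguments": {
  "increments": [
    {"travel":[0,0,-0.002],"yaw":0},
    {"travel":[0,0,-0.002],"yaw":0},
    {"travel":[0,0,-0.002],"yaw":0},
    {"travel":[0,0,-0.002],"yaw":0}
  ],
  "gripper": -0.2
}}

```text
clock: 13.58
position: [0.514, 0.0841, 0.1124]
tool_rot: [3.142, -0.011, -0.001]
force: [0.7, 0.6, -0.2]
gripper_width: 0.0369
grip_force: 0.0
```

>>> {"name": "step_arm", "arguments": {
  "increments": [
    {"travel":[0,0,-0.03],"yaw":0},
    {"travel":[0,0,-0.08],"yaw":0},
    {"travel":[0,0,-0.13],"yaw":0},
    {"travel":[0,0,-0.13],"yaw":0}
  ]
}}

```text
clock: 14.08
position: [0.5161, 0.0842, 0.2466]
tool_rot: [-3.141, 0.011, -0.013]
force: [0.2, 0.2, -0.7]
gripper_width: 0.0368
grip_force: 0.0
```

```bash
python3 - <<'E'
from h import *
s=sensors.read_state(); I=vision.camera_info("wrist"); w=vision.snapshot("wrist")[:,:,::-1].copy(); sc=vision.snapshot("scene")[:,:,::-1]
print(s["clock"],s["position"],s["gripper_width"],s["tool_rot"])
o=np.zeros((500,800,3),np.uint8)
o[:400,:400]=cv2.resize(w[80:280,220:420],(400,400),interpolation=cv2.INTER_CUBIC)
o[:500,400:]=cv2.resize(sc[180:305,200:300],(400,500),interpolation=cv2.INTER_CUBIC)
cv2.imwrite("pics/w6.png",o)
th=.57+.176; M=np.array([.5139,.0838,0]); G=M-.051*np.array([np.cos(th),np.sin(th),0]); G[2]=.1005
R=cv2.Rodrigues(s["tool_rot"])[0]; print("G",G,R.T@(G-s["position"]),proj([G[0],G[1],.1335],I), np.arctan2(R[1,0],R[0,0]))
E
```

```text
14.075 [0.51608669 0.08418558 0.24661562] 0.036810983238170544 [-3.14144829  0.01118458 -0.01324984]
G [0.47644511 0.04918597 0.1005    ] [-0.0406224   0.03529947  0.1457737 ] (np.float64(362.9827050616844), np.float64(238.6547357701745)) -0.0071211541279608825
```

View pics/w6.png

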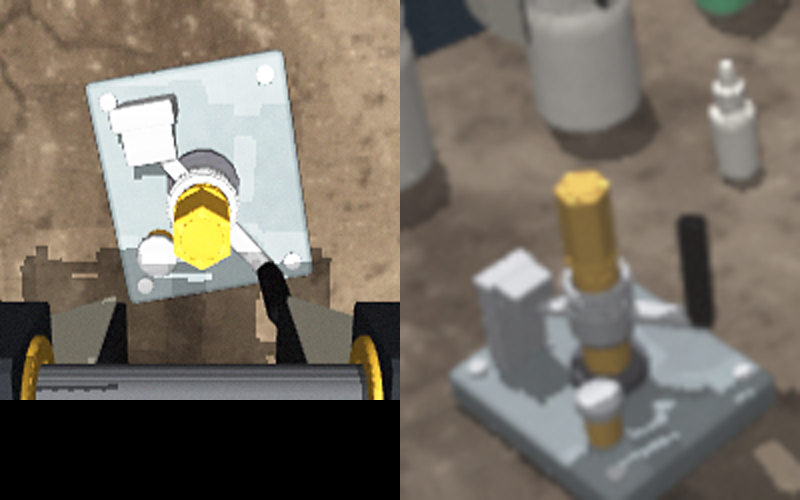

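The plug is home: its collar sits on the mouth, the sleeve is still back and the lever is parked. Hover over the grip and check it numerically.

>>> {"name": "step_arm", "arguments": {
  "increments": [
    {"travel":[-0.005,0.005,0],"yaw":-0.15},
    {"travel":[-0.015,0.012,0],"yaw":-0.3},
    {"travel":[-0.025,0.02,0],"yaw":-0.45},
    {"travel":[-0.034,0.028,0],"yaw":-0.6},
    {"travel":[-0.0406,0.0353,0],"yaw":-0.753},
    {"travel":[-0.0406,0.0353,0],"yaw":-0.753},
    {"travel":[-0.0406,0.0353,0],"yaw":-0.753},
    {"travel":[-0.0406,0.0353,0],"yaw":-0.753}
  ],
  "gripper": -0.3
}}

```text
clock: 15.18
position: [0.4733, 0.0493, 0.2423]
tool_rot: [-2.926, -1.142, 0.001]
force: [0.0, 0.3, -0.1]
gripper_width: 0.0321
grip_force: 0.0
```

```bash
python3 - <<'E'
from h import *
s=sensors.read_state(); I=vision.camera_info("wrist"); im=vision.snapshot("wrist")[:,:,::-1].copy()
print(s["clock"],s["position"],s["gripper_width"])
g=proj([.4764,.0492,.1335],I); print("pred",g)
u,v=map(int,g); d=(im.max(2)<50).astype(np.uint8); k=np.zeros_like(d); k[v-30:v+14,u-25:u+25]=d[v-30:v+14,u-25:u+25]
n,l,st,ce=cv2.connectedComponentsWithStats(k); i=1+st[1:,4].argmax(); print(st[i],ce[i])
R=cv2.Rodrigues(s["tool_rot"])[0]; print(R.round(3)); print(R.T@(plane("wrist",st[i,0]+st[i,2]/2-.5,v,.1335,I)-s["position"]), R.T@(np.array([.4764,.0492,.104])-s["position"]))
E
```

```text
15.175 [0.47329876 0.04931051 0.24227936] 0.03213642352124978
pred (np.float64(324.26210009494304), np.float64(190.6162671364584))
[317 169  12  30 334] [322.30538922 184.03293413]
[[ 0.735  0.678 -0.001]
 [ 0.678 -0.735  0.   ]
 [-0.    -0.    -1.   ]]
[0.00275612 0.00083414 0.10877781] [0.00226729 0.00224106 0.13827744]
```

>>> {"name": "step_arm", "arguments": {
  "increments": [
    {"travel":[0.0023,0.0013,0.03],"yaw":0},
    {"travel":[0.0023,0.0013,0.075],"yaw":0},
    {"travel":[0.0023,0.0013,0.115],"yaw":0},
    {"travel":[0.0023,0.0013,0.138],"yaw":0},
    {"travel":[0.0023,0.0013,0.138],"yaw":0},
    {"travel":[0.0023,0.0013,0.138],"yaw":0}
  ]
}}

```text
clock: 15.98
position: [0.4765, 0.0497, 0.1056]
tool_rot: [2.925, 1.144, 0.002]
force: [0.7, -0.6, 0.7]
gripper_width: 0.0319
grip_force: 0.0
```

>>> {"name": "step_arm", "arguments": {
  "increments": [
    {"travel":[0,0,0],"yaw":0},
    {"travel":[0,0,0],"yaw":0},
    {"travel":[0,0,0],"yaw":0},
    {"travel":[0,0,0],"yaw":0}
  ],
  "gripper": -1,
  "newtons": 40
}}

```text
clock: 16.48
position: [0.4762, 0.0495, 0.1051]
tool_rot: [2.925, 1.144, 0.001]
force: [-0.1, -1.0, 3.4]
gripper_width: 0.01
grip_force: 40.0
```

>>> {"name": "step_arm", "arguments": {
  "increments": [
    {"travel":[0,0,0.0015],"yaw":0},
    {"travel":[0,0,0.003],"yaw":0},
    {"travel":[0,0,0.003],"yaw":0}
  ]
}}

```text
clock: 16.85
position: [0.4762, 0.0494, 0.1022]
tool_rot: [2.925, 1.144, 0.001]
force: [-2.0, -2.7, 5.5]
gripper_width: 0.0096
grip_force: 40.0
```

>>> {"name": "step_arm", "arguments": {
  "increments": [
    {"travel":[0.0003,-0.0051,0],"yaw":0.1},
    {"travel":[0.001,-0.0101,0],"yaw":0.2},
    {"travel":[0.0023,-0.0151,0],"yaw":0.3},
    {"travel":[0.004,-0.0199,0],"yaw":0.4},
    {"travel":[0.0062,-0.0245,0],"yaw":0.5},
    {"travel":[0.0078,-0.027,0],"yaw":0.56},
    {"travel":[0.0078,-0.027,0],"yaw":0.56},
    {"travel":[0.0078,-0.027,0],"yaw":0.56}
  ]
}}

```text
clock: 17.85
position: [0.4637, 0.0748, 0.1023]
tool_rot: [3.128, 0.291, 0.002]
force: [-1.1, -0.6, 6.9]
gripper_width: 0.0097
grip_force: 40.0
```

>>> {"name": "step_arm", "arguments": {
  "increments": [
    {"travel":[0,0,-0.003],"yaw":0},
    {"travel":[0,0,-0.006],"yaw":0},
    {"travel":[0,0,-0.009],"yaw":0},
    {"travel":[0,0,-0.012],"yaw":0},
    {"travel":[0,0,-0.012],"yaw":0}
  ]
}}

```text
clock: 18.48
position: [0.4637, 0.0748, 0.1135]
tool_rot: [3.128, 0.291, 0.001]
force: [4.0, -1.2, -2.7]
gripper_width: 0.0096
grip_force: 40.0
```

>>> {"name": "step_arm", "arguments": {
  "increments": [
    {"travel":[0,0,0],"yaw":0},
    {"travel":[0,0,0],"yaw":0},
    {"travel":[0,0,0],"yaw":0}
  ],
  "gripper": -0.3
}}

```text
clock: 18.85
position: [0.4628, 0.0749, 0.1135]
tool_rot: [-3.128, -0.292, 0.001]
force: [-0.5, -0.1, 0.1]
gripper_width: 0.031
grip_force: 0.0
```

>>> {"name": "step_arm", "arguments": {
  "increments": [
    {"travel":[0,0,-0.03],"yaw":0},
    {"travel":[0,0,-0.08],"yaw":0},
    {"travel":[-0.02,0,-0.13],"yaw":0},
    {"travel":[-0.02,0,-0.135],"yaw":0},
    {"travel":[-0.02,0,-0.135],"yaw":0}
  ]
}}

```text
clock: 19.48
position: [0.4434, 0.0711, 0.2485]
tool_rot: [3.128, 0.291, 0.0]
force: [0.5, 0.5, 0.4]
gripper_width: 0.032
grip_force: 0.0
```

```bash
python3 - <<'E'
from h import *
s=sensors.read_state(); w=vision.snapshot("wrist")[:,:,::-1].copy(); sc=vision.snapshot("scene")[:,:,::-1]
print(s["clock"],s["position"],s["gripper_width"],s["force"])
o=np.zeros((500,800,3),np.uint8)
o[:400,:400]=cv2.resize(w[80:280,220:420],(400,400),interpolation=cv2.INTER_CUBIC)
o[:500,400:]=cv2.resize(sc[180:305,200:300],(400,500),interpolation=cv2.INTER_CUBIC)
cv2.imwrite("pics/w7.png",o)
E
```

```text
19.475 [0.44336621 0.07114918 0.24852221] 0.03202567163155511 [0.46241561 0.4535072  0.3536568 ]
```

View pics/w7.png

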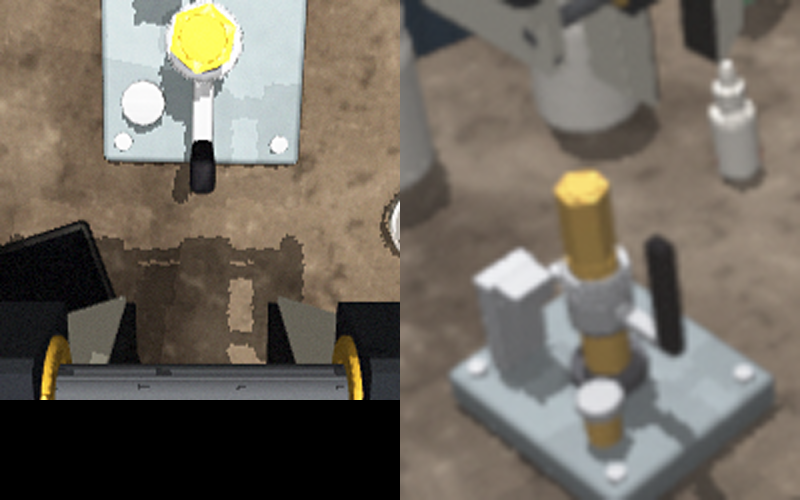

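The sleeve is forward: the grip top at scene (264.5,240) matches its initial (265,240.4), the lever is at 0, the plug head is unchanged and home, and the gripper is clear.

```bash
python3 -c "
from cell import hand_in; print(hand_in())"
```

```text
the job is handed in; nothing more can be done
None
```

The job is handed in, with no verdict returned: by the last camera check the hex plug is fully home, the sleeve is forward and locked with the lever back at 0, and I never touched the round-headed plug, dropper bottle or dish (about 20 s of the 61 s used).

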